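# Clamp the glued wooden rook in the bar clamp

## Task

The rook has a freshly glued foot: pick it up from the shelf, lay it on its side in the two V-blocks of the bar clamp (either end first) and let go of it. Then pump the clamp's trigger lever until the sprung pad presses the rook against the end stop and the pad is pushed about half-way in on its spring, never right in. Move the jaw only with the trigger, leave the other things where they are, and finish still holding the trigger squeezed so that the pressure stays on.

Things in the scene. Friction and masses are not known exactly. Their poses are not given: they have to be found in the camera images.
- rook_mid (a point): Centre (half-way up) of the wooden rook, a chess castle 88 mm tall, 50 to 100 g, upright on the shelf at the start. Foot: disc of 40 mm diameter, 14 mm high; straight round waist of 30 mm diameter from 14 to 66 mm above the underside; head of 40 mm diameter up to 88 mm, the last 6 mm being six battlements. z axis: foot to head.
- rook: The same rook; origin at the centre of the underside of its foot, z axis from foot to head.
- clamp: Bar clamp on a fixed plywood board (100 x 345 x 12 mm). Origin on the shelf surface, z up. The clamp's line is at local x = 0, 60 mm above the shelf, along local y; in order of y: end stop, two V-blocks, sprung pad, moving jaw, short fixed black post (103 mm high, y = 89 to 107 mm), black housing (60 mm wide, 87 mm high, y = 102 to 178 mm) with the trigger lever standing up out of it.
- cradle (a point): Where the rook's centre should be when it lies in the V-blocks: on the clamp's line, clamp y = -70 mm, 60 mm above the shelf (6 mm free to the stop; axes as the clamp's). The wooden V-blocks (58 mm wide, 45 degree flanks, tops 55 mm above the shelf) carry the foot and head discs; they are at clamp y = -117 to -105 and -48 to -28 mm, the 57 mm between them free down to the board.
- stop: Fixed steel end stop, 50 mm wide, 12 mm thick, top 68 mm above the shelf. Its pressing face is at clamp y = -120 mm and looks to +y. Origin at shelf level below that face, axes as the clamp's.
- jaw (a joint): Travel of the moving jaw, m: 0 fully back to 0.070, growing along the clamp's -y, towards the rook and stop; starts in 0 to 0.018. Its own friction (3 N) keeps it where it is. With the pad free, the pad's face is at clamp y = 8 mm minus this travel: from jaw 0 it is 40 mm to a rook that touches the stop. The jaw pushes a loose rook along the V-blocks to the stop.
- pad_face (a point): Centre of the pressing face of the sprung pad (black rubber disc, 30 mm diameter, 6 mm thick, on a brass stem in front of the steel jaw block, 34 x 16 x 36 mm), on the clamp's line, axes as the clamp's.
- pad (a joint): How far the pad is pushed back towards the jaw, m: 0 free to 0.014 right in, disc against the jaw block (which crushes the rook). Its spring gives 1.4 N per mm: half-way, 0.007, is 10 N. When free, 14 mm of stem show between disc and jaw block; half-way, 7 mm.
- trigger (a joint): Angle of the trigger lever, rad: 0 at rest (leaning 0.2 from upright to the clamp's +y) to 0.40 fully squeezed (leaning 0.2 to -y, towards the rook). Axis along clamp x through clamp y = 140 mm, 30 mm above the shelf. A spring returns it. A pawl on it drives the jaw's rod (5 mm teeth); the way back leaves the jaw, but the pad's spring pushes it back until 3 N or less are left.
- trigger_grip (a point): Grip point on the trigger lever, 115 mm from its pivot, about 143 mm above the shelf: black plastic bar, 22 mm wide along clamp x, 16 mm thick, reaching from 23 mm above this point to 49 mm below. Full travel 46 mm; a full stroke moves the jaw about 15 mm, the first one 10 to 20. It takes 1.5 to 3 N to move and up to 8 N more while the pad is pressed.
- pawn: Wooden pawn, 38 mm wide, 70 mm tall, a bystander; origin at the centre of its underside.
- ramekin: Small glass ramekin, 84 mm wide, 45 mm tall, a bystander; origin at the centre of its underside.
- dice_cup: Grey dice cup, 72 mm wide, 95 mm tall, a bystander; origin at the centre of its underside.

How it is judged:
By the outcome, as a careful person would: the job done as asked, in the order asked, and still so for the second after the job is handed in, while the arm keeps its last pose, push and grip.
It also fails if it takes over 61 s, if anything falls off the work surface, if the arm or the gripper's body presses on something with over 40 N, if the wrist force passes 120 N, or if a joint passes its speed limit or range.

## Robot

A 6-joint arm with a two-finger parallel gripper is mounted at the origin on the work surface. World frame = base frame: x ahead of the robot, y to its left, z up, the work surface at z = 0. Lengths are in m, angles in rad, forces in N, time in s.
With the tool pointing down it reaches from about 0.35 to 0.925 m from the base axis. Payload 6.4 kg.
Tool frame: the origin (TCP) lies midway between the tips of the shut fingers; the grasp point (between the pads) lies bot.grip_depth behind it (bot.grip_depth is the distance from the TCP to the grasp point, in m); y points along the fingers, x is the direction in which the jaws open and shut, and the axes are right-handed (so a half turn about y gives the same grasp; the last joint's range is limited). The gripper opens to 94 mm and grips with 3 to 60 N. Pads are 16 mm wide; open, the fingers measure 119 mm over their backs; the gripper's body (75 mm by 177 mm) begins 78 mm behind the grasp point.
Start: joints at [0.98, 0.245, 1.558, -0, 1.339, -0.174], TCP at [0.263, 0.594, 0.205] pointing down, gripper open.
Joint ranges: [-3.13, 3.13], [-1.02, 2.26], [0.13, 2.54], [-0.95, 4.09], [0.21, 2.88], [-2.74, 2.74]. Speed limits (rad/s): [2.57, 2.57, 3.14, 3.14, 3.14, 3.14].

## Interface

Orientations are given as a unit quaternion [w, x, y, z].
In Python, from bench import bot gives the robot as it stands. The module is installed in compiled form; this text tells all that it offers.
- The arm moves only by the tool apply_moves, never from a script. Its argument "deltas" is a list of rows, each a list of 7 numbers: the shift along the world's x, y, z in cm, then the turn, a rotation vector about the world's x, y, z in degrees, then the opening, from 0 (shut) to 1 (fully open). A call has 1 to 20 rows; each row shifts and turns the commanded pose from where the row before left it; what a row does not reach is not made up. A row lasts 1/10 s, in which the tool goes at most 50 mm and 8.59 degrees, less where a joint would pass 70% of its speed; a pose out of reach is approached as far as the arm can. A call is refused whole if a number of a shift passes 5 or a number of a turn 8.59, either way. A call with a gripper value outside its range is refused whole. The fingers move at their own pace and stop on an object; the grip force is fixed at half the most. Time passes only in rows, so rows that do not move let the fingers close. It gives the time, the measured TCP pose, the force and the opening at its end, in the units of the state.
- bot.get_obs(): the state, without advancing time (a new reading comes with each control period).
- bot.grab_frame(name): name is "scene" or "top"; returns (picture, depth): 384x512x3 uint8, red, green, blue; 384x512 float32, m along the optical axis (not along the pixel's ray), 0 where there is no reading.
- bot.camera_params(name): a dict with "intrinsics" (3x3 intrinsics, pixels), "cam_to_world" (4x4, takes a point from camera to world coordinates). Camera axes: x right, y down, z forward; pixel columns grow to the right and rows downward; lengths in m; the calibration is good to about 2 mm. A picture is of the moment at which its call begins. camera_params takes no time and is no camera call.
- bot.close_job(): hands the job in, once; it reports no verdict.
Trained networks look in the newest picture that a camera, given by its name, has taken for a name from the list of things; names that differ only in an ending like _2 or _b are one class to them, and where a whole thing is asked for, a point or a joint stands for the part that bears it (a point fixed in the world has none). Each returns a list of dicts, best first, with "score" (0 to 1); they miss things now and then, are a little off and sometimes report something else, mostly with a low value. They report only what shows in the picture. A call takes as long as a camera call.
- bot.search_frame(camera, label): "point" ([x, y, z] in m, in world coordinates, good to about 4 mm: the middle of the surface that is visible of it).
- bot.regions_of(camera, label): "region" (384x512 bool, what is visible of it).
- bot.mark_of(camera, label): "point" ([x, y, z] in m, in world coordinates, good to about 4 mm: a listed point, or the origin of a listed thing).
The state is a dict: "time": time; "q": joint angles; "qd": joint speeds; "tau": joint torques, N m; "tool_pos": TCP position; "tcp_rot": TCP orientation; "force": force on the tool from outside, world axes, zero at the start; "moment": the same for the moment, N m; "finger_gap": finger opening in m.
Only numpy, scipy, OpenCV 4.12 (cv2) and the standard library are available. Lean on these libraries where they do the work, as an engineer would, in place of code of your own. Each camera call takes 0.05 s, during which the arm holds its last target.

## Working session

There is one attempt and no reset: what is moved stays moved. The work goes in short steps, Python scripts to look and compute and a tool call to move; the robot and the scene stay as the last step left them, time stands still between calls to the robot, and variables do not carry over. Pictures are saved under pics/ and viewed, and the job is handed in when it is done.

Besides the shell and the picture viewer there is one more tool, called by a JSON object that holds its "method" and its "body". apply_moves: Moves the arm, as the interface text tells. Its arguments: {"type":"object","properties":{"deltas":{"type":"array","items":{"type":"array","items":{"type":"number"}}}},"required":["deltas"]}

```bash
mkdir -p pics; python3 - <<'E'
from bench import bot
import cv2,numpy as np
o=bot.get_obs(); print({k:np.round(v,3) for k,v in o.items()}, bot.grip_depth)
for c in("scene","top"):
    p,d=bot.grab_frame(c); cv2.imwrite(f"pics/{c}0.png",cv2.cvtColor(p,cv2.COLOR_RGB2BGR))
    print(c,np.round(bot.camera_params(c)["cam_to_world"],3).tolist(),bot.camera_params(c)["intrinsics"][0][0])
    for l in("rook","rook_mid","clamp","cradle","stop","pad_face","trigger_grip","pawn","ramekin","dice_cup"):
        try:
            r=bot.mark_of(c,l); print(l,[(np.round(x["point"],3).tolist(),round(x["score"],2)) for x in r[:2]])
        except Exception as e: print(l,e)
E
```

```text
{'time': np.float64(0.0), 'q': array([ 0.98 ,  0.246,  1.559, -0.   ,  1.339, -0.174]), 'qd': array([ 0.   , -0.001, -0.001, -0.001, -0.001, -0.   ]), 'tau': array([ 0.0000e+00, -4.1584e+01, -3.1460e+01,  6.9000e-02,  3.3000e-02,
       -0.0000e+00]), 'tool_pos': array([0.263, 0.594, 0.204]), 'tcp_rot': array([-0.592,  0.593,  0.385, -0.386]), 'force': array([ 0.161,  0.194, -0.609]), 'moment': array([ 0.03 ,  0.017, -0.036]), 'finger_gap': np.float64(0.094)} 0.0188
scene [[0.707, 0.534, -0.463, 1.172], [0.707, -0.544, 0.451, -0.578], [-0.011, -0.647, -0.763, 1.147], [0.0, 0.0, 0.0, 1.0]] 452.30380591686884
rook [([0.471, -0.334, -0.0], 0.79)]
rook_mid [([0.47, -0.33, 0.043], 0.69)]
clamp []
cradle [([0.576, -0.02, 0.062], 0.97)]
stop [([0.589, -0.069, -0.002], 0.71)]
pad_face [([0.564, 0.058, 0.059], 0.47)]
trigger_grip [([0.532, 0.209, 0.141], 0.47)]
pawn [([0.576, -0.021, 0.065], 0.71), ([0.681, -0.27, -0.002], 0.5)]
ramekin [([0.737, 0.028, -0.001], 0.81), ([0.469, -0.332, 0.042], 0.49)]
dice_cup [([0.419, 0.437, 0.003], 0.62), ([0.567, 0.05, 0.003], 0.42)]
top [[0.022, -0.995, 0.098, 0.44], [-1.0, -0.022, 0.003, 0.047], [-0.001, -0.098, -0.995, 1.088], [0.0, 0.0, 0.0, 1.0]] 378.1291310315484
rook [([0.468, -0.329, -0.002], 0.71), ([0.679, -0.269, -0.002], 0.32)]
rook_mid []
clamp [([0.562, 0.048, 0.001], 0.94), ([0.47, -0.332, 0.046], 0.19)]
cradle [([0.58, -0.016, 0.06], 0.74)]
stop [([0.589, -0.07, 0.003], 0.48)]
pad_face [([0.561, 0.053, 0.06], 0.43)]
trigger_grip [([0.531, 0.212, 0.14], 0.45)]
pawn [([0.68, -0.269, -0.001], 0.5), ([0.564, 0.054, 0.06], 0.23)]
ramekin [([0.739, 0.028, -0.002], 0.75)]
dice_cup [([0.419, 0.441, -0.002], 0.97), ([0.533, 0.214, 0.14], 0.43)]
```

View pics/scene0.png

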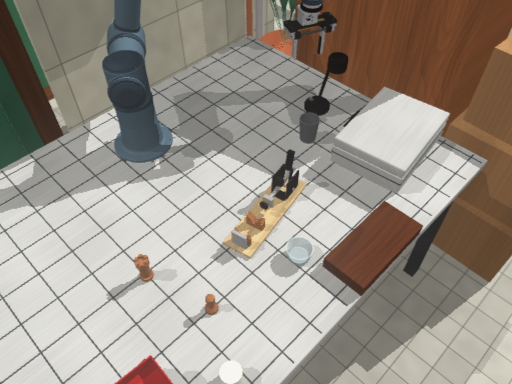

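View pics/top0.png

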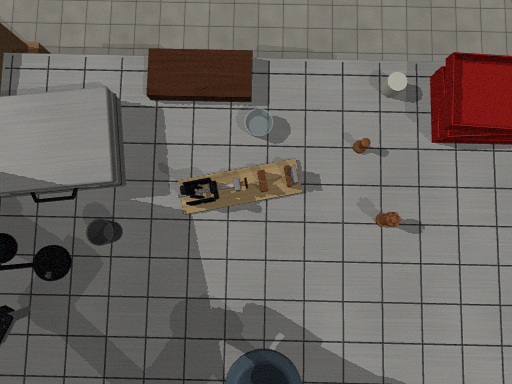

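The rook is at top pixel (388,219) and scene pixel (145,268). The clamp runs from the stop at top (290,175) to the trigger at (195,190), and the pawn, ramekin and cup are clear of it. Next I refine the clamp frame and check the tool axes.

```bash
cat > h.py <<'E'
import numpy as np
from scipy.spatial.transform import Rotation as R
from bench import bot
def rot(o): 
    q=o["tcp_rot"]; return R.from_quat([q[1],q[2],q[3],q[0]])
def cloud(c):
    p,d=bot.grab_frame(c); P=bot.camera_params(c); K=np.array(P["intrinsics"]);T=np.array(P["cam_to_world"])
    v,u=np.mgrid[:384,:512]; X=np.stack([(u-K[0,2])/K[0,0]*d,(v-K[1,2])/K[1,1]*d,d],-1)
    return p,d,X@T[:3,:3].T+T[:3,3]
def st():
    o=bot.get_obs(); M=rot(o).as_matrix()
    print("t",round(float(o["time"]),2),"q",np.round(o["q"],3),"pos",np.round(o["tool_pos"],4),"F",np.round(o["force"],2),"gap",round(float(o["finger_gap"]),4))
    print("x",np.round(M[:,0],3),"y",np.round(M[:,1],3),"z",np.round(M[:,2],3)); return o,M
E
python3 - <<'E'
from h import *
import cv2
st()
for c in("top","scene"):
    p,d,W=cloud(c)
    m=(W[...,2]>0.008)&(W[...,2]<0.016)&(d>0)&(W[...,0]>.45)&(W[...,0]<.7)&(W[...,1]>-.15)&(W[...,1]<.3)
    # all points above .008 within region
    m2=(W[...,2]>0.008)&(d>0)&(W[...,0]>.45)&(W[...,0]<.66)&(W[...,1]>-.15)&(W[...,1]<.3)
    r=cv2.minAreaRect((W[m2][:,:2]*1000).astype(np.float32)); print(c,m.sum(),m2.sum(),r)
    q=W[m][:,:2]; r=cv2.minAreaRect((q*1000).astype(np.float32)); print(r)
    m3=(abs(W[...,0]-.47)<.05)&(abs(W[...,1]+.33)<.05)&(W[...,2]>.03)
    print("rook",W[m3].mean(0),W[m3].min(0),W[m3].max(0))
pts={}
for c in("top","scene"):
  for l in("stop","cradle","pad_face","trigger_grip","clamp","rook"):
    for x in bot.mark_of(c,l)[:1]: print(c,l,np.round(x["point"],4))
E
```

```text
t 1.1 q [ 0.98   0.245  1.558  0.     1.339 -0.174] pos [0.2631 0.5944 0.2055] F [-0.11 -0.85  0.55] gap 0.094
x [0.405 0.914 0.   ] y [ 0.  0. -1.] z [-0.914  0.405  0.   ]
top 2675 3995 ((558.4701538085938, 75.40200805664062), (100.0548324584961, 345.3576354980469), 11.921707153320312)
((558.5408935546875, 75.06680297851562), (100.0548324584961, 344.67242431640625), 11.921707153320312)
rook [ 0.47096524 -0.3304593   0.078074  ] [ 0.45242325 -0.35255016  0.03056713] [ 0.49011146 -0.31375045  0.09181054]
scene 1454 2937 ((573.6820068359375, 70.83831787109375), (161.4366912841797, 361.31634521484375), 1.4435449838638306)
((587.912353515625, 71.19692993164062), (189.90647888183594, 361.31634521484375), 1.443544864654541)
rook [ 0.47737932 -0.33376221  0.07338374] [ 0.45204238 -0.35184352  0.0300358 ] [ 0.49364129 -0.31319113  0.09107313]
top stop [ 0.5857 -0.066   0.0022]
top cradle [ 0.5793 -0.0149  0.0599]
top pad_face [0.5614 0.0548 0.0613]
top trigger_grip [0.5301 0.2165 0.1404]
top clamp [0.5617 0.0517 0.0028]
top rook [ 0.4679 -0.3291  0.0019]
scene stop [0.4182 0.4391 0.0038]
scene cradle [ 0.5776 -0.0231  0.0625]
scene pad_face [0.5625 0.0572 0.0586]
scene trigger_grip [0.5313 0.2112 0.1432]
scene clamp [ 5.622e-01  5.180e-02 -1.000e-04]
scene rook [ 0.4734 -0.3308  0.0013]
```

{"method": "apply_moves", "body": {"deltas": [[1.1,-4.4,1.5,0,0,-3.4,1],[1.1,-4.4,1.5,0,0,-3.4,1],[1.1,-4.4,1.5,0,0,-3.4,1],[1.1,-4.4,1.5,0,0,-3.4,1],[1.1,-4.4,1.5,0,0,-3.4,1],[1.1,-4.4,1.0,0,0,-3.4,1],[1.1,-4.4,0.5,0,0,-3.4,1],[1.1,-4.4,0,0,0,-3.4,1],[1.1,-4.4,0,0,0,-3.4,1],[1.1,-4.4,0,0,0,-3.4,1],[1.1,-4.4,0,0,0,-3.4,1],[1.1,-4.4,0,0,0,-3.4,1],[1.1,-4.4,0,0,0,-3.4,1],[1.1,-4.4,0,0,0,-3.4,1],[1.1,-4.4,0,0,0,-3.4,1],[1.1,-4.4,0,0,0,-3.2,1],[0,0,0,0,0,0,1]]}}

```text
time: 3.5
tool_pos: [0.4394, -0.1137, 0.2953]
tcp_rot: [-0.703, 0.704, 0.071, -0.071]
force: [-0.7, 0.2, -1.0]
finger_gap: 0.0939
```

```bash
python3 -c "
from h import *
st()"
```

```text
t 3.5 q [-5.030e-01 -3.000e-01  1.929e+00 -1.000e-03  1.513e+00 -7.040e-01] pos [ 0.4394 -0.1137  0.2953] F [-0.68  0.22 -1.  ] gap 0.0939
x [ 0.98   0.2   -0.001] y [-0.001 -0.001 -1.   ] z [-0.2   0.98 -0.  ]
```

{"method": "apply_moves", "body": {"deltas": [[0,0,0,-8.4,-1.7,0,1],[0,0,0,-8.4,-1.7,0,1],[0,0,0,-8.4,-1.7,0,1],[0,0,0,0,0,0,1]]}}

```text
time: 3.9
tool_pos: [0.4382, -0.1064, 0.2938]
tcp_rot: [-0.529, 0.842, 0.089, -0.059]
force: [0.8, 1.0, -0.3]
finger_gap: 0.0938
```

```bash
python3 -c "
from h import *
st()"
```

```text
t 3.9 q [-0.245 -0.398  2.054 -0.417  1.304 -0.386] pos [ 0.4382 -0.1064  0.2938] F [ 0.78  0.96 -0.34] gap 0.0938
x [ 0.977  0.212 -0.005] y [ 0.087 -0.424 -0.901] z [-0.193  0.88  -0.433]
```

```bash
cat > kin.py <<'E'
from h import *
from scipy.optimize import least_squares
D=[([.98,.245,1.558,0,1.339,-.174],[.2631,.5944,.2055]),([-.503,-.3,1.929,-.001,1.513,-.704],[.4394,-.1137,.2953]),([-.245,-.398,2.054,-.417,1.304,-.386],[.4382,-.1064,.2938])]
Y=lambda a:R.from_euler('y',a).as_matrix(); Z=lambda a:R.from_euler('z',a).as_matrix()
def fk(q,p,s4=1,s6=1):
    d,h,L1,L2,Lt=p[:5]
    a=Z(q[0]); b=a@Y(q[1]); c=b@Y(q[2]); e=c@Z(s4*q[3])@Y(q[4])
    pos=a@[0,d,h]+b@[0,0,L1]+c@[0,0,L2]+e@[0,0,Lt]
    return pos, e@Z(s6*q[5])
E
python3 - <<'E'
from kin import *
for s4 in(1,-1):
    f=lambda p:np.concatenate([fk(q,p,s4)[0]-x for q,x in D])
    r=least_squares(f,[.11,.2,.4,.55,.25]); print(s4,r.x,r.fun.round(4))
    for q,x in D: print(fk(q,r.x,s4)[1].round(3).tolist())
E
```

```text
1 [0.11216773 0.22105801 0.40197326 0.55802989 0.27738632] [ 0.0005 -0.     -0.0003 -0.0016  0.0005 -0.0001  0.0015  0.0004  0.0003]
[[-0.405, -0.914, -0.0], [-0.914, 0.405, -0.0], [0.0, 0.0, -1.0]]
[[-0.98, -0.2, -0.001], [-0.2, 0.98, -0.001], [0.001, -0.0, -1.0]]
[[-0.977, -0.194, 0.087], [-0.212, 0.88, -0.425], [0.005, -0.433, -0.901]]
-1 [ 0.1008351  -0.13948286  0.30707864  0.57374566 -0.19058798] [ 0.0057 -0.0126  0.0115  0.0315 -0.0305  0.0158 -0.0274  0.0309 -0.0273]
[[-0.405, -0.914, -0.0], [-0.914, 0.405, -0.0], [0.0, 0.0, -1.0]]
[[-0.98, -0.2, 0.0], [-0.2, 0.98, 0.001], [-0.0, 0.001, -1.0]]
[[-0.954, -0.112, 0.277], [-0.014, 0.943, 0.334], [-0.298, 0.314, -0.901]]
```

```bash
cat >> kin.py <<'E'
P=np.array([.11217,.22106,.40197,.55803,.27739])
LO=np.array([-3.13,-1.02,.13,-.95,.21,-2.74]);HI=np.array([3.13,2.26,2.54,4.09,2.88,2.74])
def tcp(q):
    p,M=fk(q,P); return p,np.stack([-M[:,0],M[:,2],M[:,1]],1)
def ik(pos,M,q0):
    def f(q):
        p,N=tcp(q); return np.concatenate([(p-pos)*10,R.from_matrix(M@N.T).as_rotvec()])
    r=least_squares(f,np.clip(q0,LO+.01,HI-.01),bounds=(LO,HI)); return r.x,np.abs(r.fun).max()
def tool(phi,alpha,sgn=1): # heading deg of pointing, alpha deg below horizontal; jaw = right of heading
    a,b=np.radians([phi,alpha]); h=np.array([np.cos(a),np.sin(a),0]); t=h*np.cos(b)-np.array([0,0,np.sin(b)])
    x=np.array([np.sin(a),-np.cos(a),0])*sgn; return np.stack([x,t,np.cross(x,t)],1)
E
python3 - <<'E'
from kin import *
g=np.array([.4705,-.3305,.047])
for al in(10,20,30):
  for phi in(40,60,80,101.9,120):
    M=tool(phi,al); pos=g+M[:,1]*.0188; best=None
    for q0 in([-.5,.2,1.8,1.57,1.5,-.4],[-.8,.5,1.8,1.,1.5,0],[-.5,.2,1.8,2.5,1,1]):
        q,e=ik(pos,M,q0)
        if best is None or e<best[1]: best=q,e
    print(al,phi,best[0].round(2),best[1].round(4))
c=np.array([.5765,-.0173,.06])
for al in(90,100,110):
    M=tool(101.9,al); print("place",al,*[v.round(3) for v in ik(c+M[:,1]*.0188,M,[-.2,.2,1.8,0,1.4,-.4])])
E
```

```text
10 40 [-1.26  0.62  1.91  1.15  1.64 -1.01] 0.0
10 60 [-1.19  0.75  1.68  0.93  1.84 -1.01] 0.0
10 80 [-1.09  0.88  1.46  0.73  2.03 -1.06] 0.0
10 101.9 [-0.98  0.99  1.25  0.48  2.22 -1.2 ] 0.0
10 120 [-0.88  1.06  1.13  0.22  2.33 -1.39] 0.0
20 40 [-1.24  0.52  1.94  1.07  1.52 -0.94] 0.0
20 60 [-1.17  0.66  1.71  0.86  1.72 -0.98] 0.0
20 80 [-1.08  0.79  1.5   0.66  1.91 -1.06] 0.0
20 101.9 [-0.98  0.9   1.31  0.42  2.08 -1.22] 0.0
20 120 [-0.88  0.97  1.19  0.19  2.18 -1.4 ] 0.0
30 40 [-1.21  0.44  1.96  0.98  1.4  -0.86] 0.0
30 60 [-1.15  0.57  1.75  0.78  1.6  -0.94] 0.0
30 80 [-1.07  0.7   1.56  0.59  1.78 -1.05] 0.0
30 101.9 [-0.97  0.81  1.38  0.37  1.94 -1.22] 0.0
30 120 [-0.88  0.87  1.28  0.16  2.03 -1.41] 0.0
place 90 [-0.226  0.229  1.896 -0.     1.016 -0.433] 0.0
place 100 [-0.152  0.215  1.922 -0.201  0.953 -0.247] 0.0
place 110 [-0.077  0.219  1.941 -0.424  0.924 -0.037] 0.0
```

{"method": "apply_moves", "body": {"deltas": [[0.4,-2.2,0,6.9,1.5,0,1],[0.4,-2.2,0,6.9,1.5,0,1],[0.4,-2.2,0,6.9,1.5,0,1],[0.4,-2.2,0,6.9,1.5,0,1],[0.4,-2.2,0,6.9,1.5,0,1],[0.4,-2.2,0,6.9,1.5,0,1],[0.4,-2.2,0,6.9,1.5,0,1],[0.4,-2.2,0,6.9,1.5,0,1],[0.4,-2.2,0,6.9,1.5,0,1],[0.4,-2.2,0,6.9,1.5,0,1],[0.4,-2.2,-1,6.9,1.5,0,1],[0.4,-2.2,-1,6.9,1.5,0,1],[0.4,-2.2,-1,6.9,1.5,0,1],[0.4,-2.2,-1,6.9,1.5,0,1],[0,0,0,0,0,0,1]]}}

```text
time: 5.4
tool_pos: [0.4932, -0.4195, 0.2441]
tcp_rot: [0.985, -0.137, -0.01, 0.106]
force: [0.2, 1.1, -2.3]
finger_gap: 0.0941
```

```bash
cat >> kin.py <<'E'
def togo(pos,M):
    o,N=st(); d=(np.array(pos)-o["tool_pos"])*100; r=np.degrees(R.from_matrix(M@N.T).as_rotvec())
    print("togo cm",d.round(2),"deg",r.round(2))
E
python3 -c "
from kin import *
g=np.array([.4705,-.3305,.047]);M=tool(101.9,15)
print(g+M[:,1]*.0188)
togo(g+M[:,1]*(.0188-.11),M)"
```

```text
[ 0.46675545 -0.31273086  0.0421342 ]
t 5.4 q [-1.02   0.926  0.896  0.573  2.52  -0.985] pos [ 0.4932 -0.4195  0.2441] F [ 0.16  1.09 -2.29] gap 0.0941
x [ 0.977  0.212 -0.009] y [-0.207  0.94  -0.272] z [-0.049  0.268  0.962]
togo cm [ -0.45   0.28 -17.35] deg [ 0.87 -0.34 -0.37]
```

Descend to the pregrasp.

{"method": "apply_moves", "body": {"deltas": [[-0.1,0.1,-3,0.9,-0.3,-0.4,1],[-0.1,0.1,-4,0,0,0,1],[-0.1,0.1,-4,0,0,0,1],[-0.1,0,-4,0,0,0,1],[0,0,-2.3,0,0,0,1],[0,0,0,0,0,0,1],[0,0,0,0,0,0,1]]}}

```text
time: 6.1
tool_pos: [0.4915, -0.4154, 0.0847]
tcp_rot: [0.985, -0.14, -0.017, 0.104]
force: [0.6, -0.2, 1.4]
finger_gap: 0.094
```

```bash
python3 -c "
from kin import *
import cv2
g=np.array([.4705,-.3305,.047]);M=tool(101.9,15)
togo(g+M[:,1]*(.0188),M)
for c in('scene','top'):
    p,d=bot.grab_frame(c); p=p[180:384,50:306] if c=='scene' else p[130:334,256:512]
    cv2.imwrite('pics/pre_%s.png'%c,cv2.resize(p[...,::-1],None,fx=3,fy=3,interpolation=2)[:600])
    for l in ('rook','rook_mid'):
        print(c,l,[(x['point'].round(4) if hasattr(x['point'],'round') else x['point'],x['score']) for x in bot.mark_of(c,l)[:1]])
"
```

```text
t 6.1 q [-1.021  1.108  0.894  0.469  2.355 -1.135] pos [ 0.4915 -0.4154  0.0847] F [ 0.58 -0.21  1.37] gap 0.094
x [0.978 0.21  0.005] y [-0.2    0.939 -0.278] z [-0.063  0.271  0.96 ]
togo cm [-2.48 10.26 -4.25] deg [ 1.08  0.52 -0.22]
scene rook [([0.4743, -0.333, 0.0025], 0.68)]
scene rook_mid [([0.4725, -0.3346, 0.0438], 0.9)]
top rook [([0.4665, -0.3291, 0.0042], 0.53)]
top rook_mid [([0.47, -0.3314, 0.0402], 0.77)]
```

View pics/pre_scene.png

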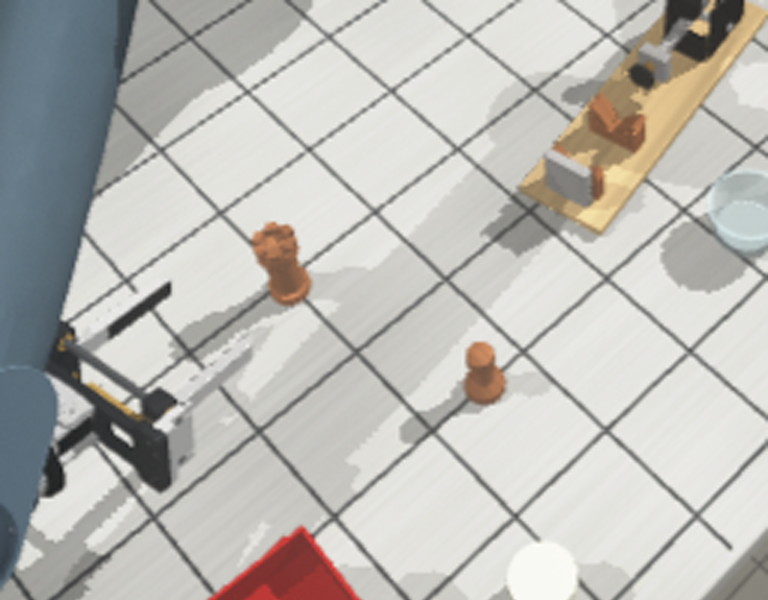

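View pics/pre_top.png

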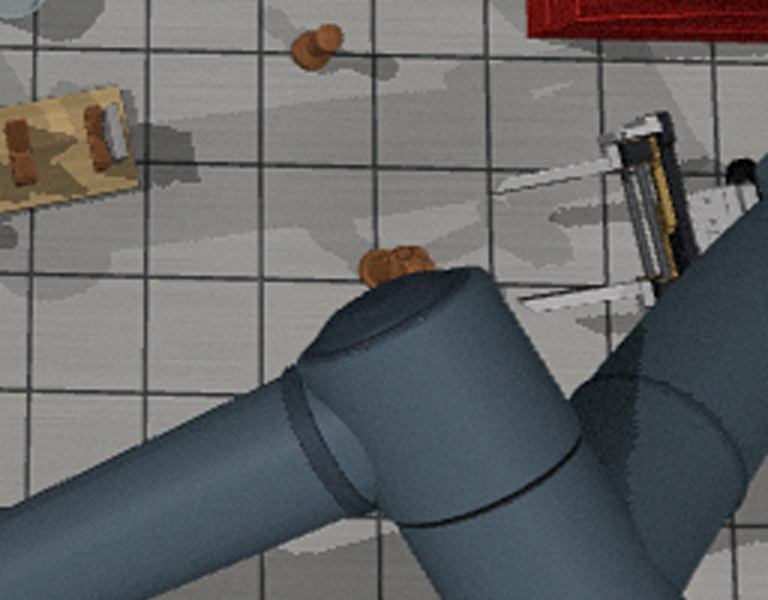

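The fingers face the rook (scene crop (285,265)), clear of the pawn at (483,372). I'll advance and close.

{"method": "apply_moves", "body": {"deltas": [[0,0,-1.2,1.0,0.5,-0.2,1],[-0.4,1.7,-0.5,0,0,0,1],[-0.4,1.7,-0.5,0,0,0,1],[-0.4,1.7,-0.5,0,0,0,1],[-0.4,1.7,-0.5,0,0,0,1],[-0.4,1.7,-0.5,0,0,0,1],[-0.5,1.7,-0.5,0,0,0,1],[0,0,0,0,0,0,1]]}}

```text
time: 7.2
tool_pos: [0.4653, -0.3103, 0.039]
tcp_rot: [0.986, -0.127, -0.011, 0.104]
force: [-1.0, -0.5, 0.4]
finger_gap: 0.094
```

```bash
python3 -c "
from kin import *
import cv2
g=np.array([.4705,-.3310,.047]);M=tool(101.9,15)
togo(g+M[:,1]*(.0188),M)
"
```

```text
t 7.2 q [-0.979  0.993  1.217  0.453  2.176 -1.195] pos [ 0.4653 -0.3103  0.039 ] F [-1.03 -0.52  0.36] gap 0.094
x [ 0.978  0.208 -0.005] y [-0.202  0.946 -0.253] z [-0.048  0.249  0.967]
togo cm [ 0.14 -0.3   0.31] deg [-0.26 -0.33 -0.09]
```

{"method": "apply_moves", "body": {"deltas": [[0.1,-0.2,0.3,-0.3,-0.3,0,1],[0,0,0,0,0,0,0.5],[0,0,0,0,0,0,0.2],[0,0,0,0,0,0,0.2],[0,0,0,0,0,0,0.2],[0,0,0,0,0,0,0.2],[0,0,0,0,0,0,0.2],[0,0,0,0,0,0,0.2]]}}

```text
time: 8.0
tool_pos: [0.4671, -0.3146, 0.0434]
tcp_rot: [0.986, -0.132, -0.015, 0.103]
force: [0.3, 0.7, -0.4]
finger_gap: 0.0415
```

{"method": "apply_moves", "body": {"deltas": [[0,0,0,0,0,0,0.2],[0,0,0,0,0,0,0.2],[0,0,0,0,0,0,0.2],[0,0,0,0,0,0,0.2],[0,0,0,0,0,0,0.2]]}}

```text
time: 8.5
tool_pos: [0.4672, -0.3146, 0.0435]
tcp_rot: [0.986, -0.132, -0.015, 0.103]
force: [-0.4, -0.4, 0.3]
finger_gap: 0.0292
```

{"method": "apply_moves", "body": {"deltas": [[0,0,1,0,0,0,0],[0,0,3,0,0,0,0],[0,0,4,0,0,0,0],[0,0,4,0,0,0,0],[0,0,4,0,0,0,0],[0,0,4,0,0,0,0],[0,0,2,0,0,0,0],[0,0,0,0,0,0,0]]}}

```text
time: 9.3
tool_pos: [0.4677, -0.3154, 0.2664]
tcp_rot: [0.985, -0.135, -0.016, 0.103]
force: [-0.4, 0.2, -0.7]
finger_gap: 0.0295
```

```bash
python3 -c "
from kin import *
c=np.array([.5765,-.0173,.06]);M=tool(101.9,105); yy=np.array([-.2062,.9785,0])
gp=c+yy*.0044
for up in (.1,): togo(gp+M[:,1]*.0188+[0,0,up],M)
"
```

```text
t 9.3 q [-0.981  0.674  1.252  0.568  2.41  -1.024] pos [ 0.4677 -0.3154  0.2664] F [-0.42  0.22 -0.69] gap 0.0295
x [0.978 0.207 0.004] y [-0.198  0.942 -0.27 ] z [-0.06   0.263  0.963]
togo cm [ 10.89  29.76 -12.45] deg [-87.44 -18.27  -0.21]
```

{"method": "apply_moves", "body": {"deltas": [[0.8,2.1,0,-6.2,-1.3,0,0],[0.8,2.1,0,-6.2,-1.3,0,0],[0.8,2.1,0,-6.2,-1.3,0,0],[0.8,2.1,0,-6.2,-1.3,0,0],[0.8,2.1,0,-6.2,-1.3,0,0],[0.8,2.1,0,-6.2,-1.3,0,0],[0.8,2.1,0,-6.2,-1.3,0,0],[0.8,2.1,0,-6.2,-1.3,0,0],[0.8,2.1,0,-6.2,-1.3,0,0],[0.8,2.1,0,-6.2,-1.3,0,0],[0.8,2.1,0,-6.2,-1.3,0,0],[0.8,2.1,0,-6.2,-1.3,0,0],[0.7,2.1,0,-6.2,-1.3,0,0],[0.6,2.1,0,-6.2,-1.3,0,0],[0,0,-2,0,0,0,0],[0,0,0,0,0,0,0]]}}

```text
time: 10.9
tool_pos: [0.5734, -0.0189, 0.2377]
tcp_rot: [-0.613, 0.783, 0.08, -0.069]
force: [0.0, -0.5, -1.6]
finger_gap: 0.0292
```

```bash
python3 -c "
from kin import *
import cv2
c=np.array([.5765,-.0173,.06]);M=tool(101.9,105); yy=np.array([-.2062,.9785,0])
gp=c+yy*.0044
for up in (.1,): togo(gp+M[:,1]*.0188+[0,0,up],M)
for c in('scene','top'):
    p,d=bot.grab_frame(c); p=p[110:314,150:406] if c=='scene' else p[70:274,150:406]
    cv2.imwrite('pics/car_%s.png'%c,cv2.resize(p[...,::-1],None,fx=3,fy=3,interpolation=2)[:600])
    for l in ('rook','rook_mid'):
        print(c,l,[(x['point'],x['score']) for x in bot.mark_of(c,l)[:1]])
"
```

```text
t 10.9 q [-0.117  0.025  1.756 -0.24   1.299 -0.272] pos [ 0.5734 -0.0189  0.2377] F [ 0.02 -0.49 -1.65] gap 0.0292
x [ 0.978  0.21  -0.011] y [ 0.039 -0.236 -0.971] z [-0.206  0.949 -0.239]
togo cm [ 0.32  0.11 -9.59] deg [-1.03 -0.87 -0.2 ]
scene rook [([0.5868, -0.0602, 0.2577], 0.83)]
scene rook_mid [([0.5713, -0.019, 0.2538], 0.89)]
top rook [([0.5812, -0.0603, 0.2613], 0.68)]
top rook_mid [([0.5732, -0.0213, 0.2602], 0.44)]
```

View pics/car_scene.png

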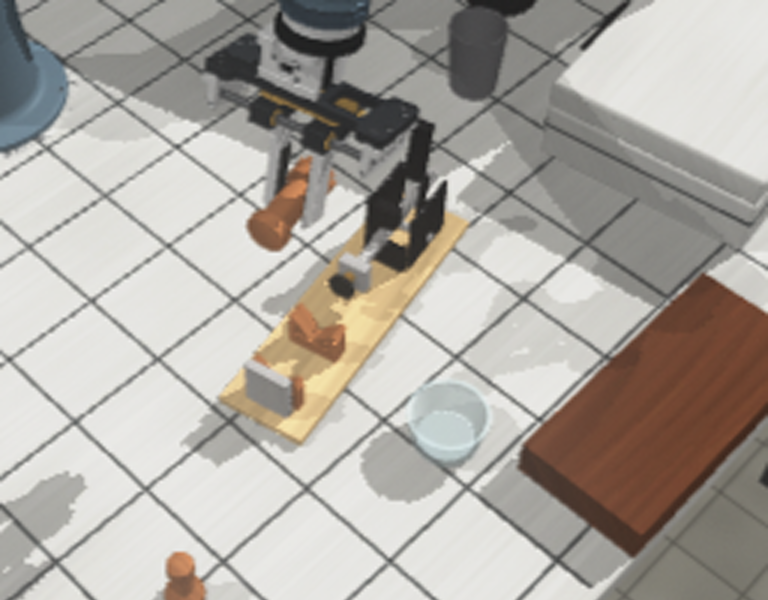

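View pics/car_top.png

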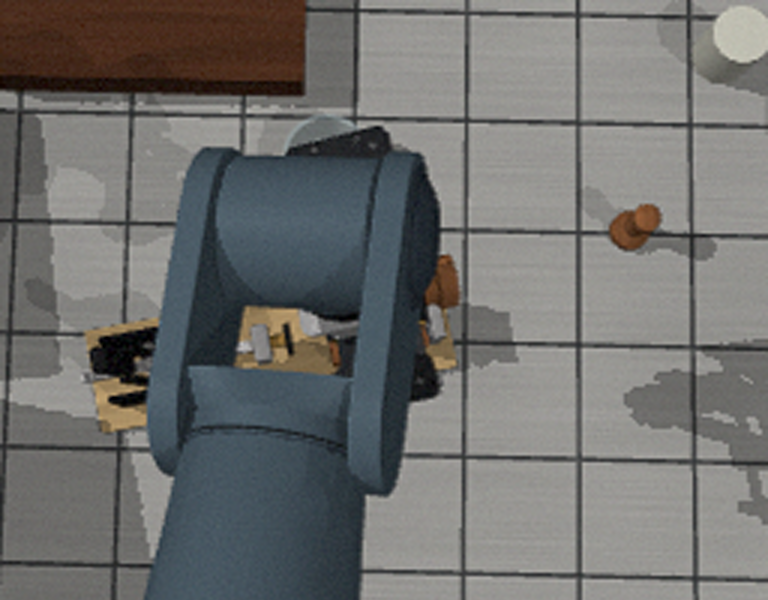

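Scene crop shows the rook held level, foot at (268,230) toward the stop end. I'll correct and descend to just above the V-blocks.

{"method": "apply_moves", "body": {"deltas": [[0.4,0.2,-1,-1.7,-0.6,0,0],[0,0,-3,0,0,0,0],[0,0,-3,0,0,0,0],[0,0,-3,0,0,0,0],[0,0,-3,0,0,0,0],[0,0,-2,0,0,0,0],[0,0,-1.5,0,0,0,0],[0,0,-0.5,0,0,0,0],[0,0,0,0,0,0,0]]}}

```text
time: 12.1
tool_pos: [0.5803, -0.019, 0.0735]
tcp_rot: [-0.6, 0.793, 0.083, -0.062]
force: [-0.8, 0.8, -0.7]
finger_gap: 0.0294
```

```bash
python3 -c "
from kin import *
import cv2
c=np.array([.5765,-.0173,.06]);M=tool(101.9,105.6); yy=np.array([-.2062,.9785,0])
gp=c+yy*.0044
togo(gp+M[:,1]*.0188,M)
for c in('scene',):
    p,d=bot.grab_frame(c); p=p[150:300,210:410] if c=='scene' else p[70:274,150:406]
    cv2.imwrite('pics/low_%s.png'%c,cv2.resize(p[...,::-1],None,fx=4,fy=4,interpolation=2)[:600])
    for l in ('rook','rook_mid'):
        print(c,l,[(x['point'],x['score']) for x in bot.mark_of(c,l)[:1]])
"
```

```text
t 12.1 q [-0.102  0.227  1.863 -0.315  0.987 -0.143] pos [ 0.5803 -0.019   0.0735] F [-0.79  0.84 -0.75] gap 0.0294
x [0.979 0.206 0.002] y [ 0.058 -0.266 -0.962] z [-0.198  0.942 -0.272]
togo cm [-0.36  0.1  -3.16] deg [0.15 0.17 0.  ]
scene rook [([0.529, 0.2076, 0.143], 0.73)]
scene rook_mid [([0.5801, -0.0151, 0.0913], 0.69)]
```

View pics/low_scene.png

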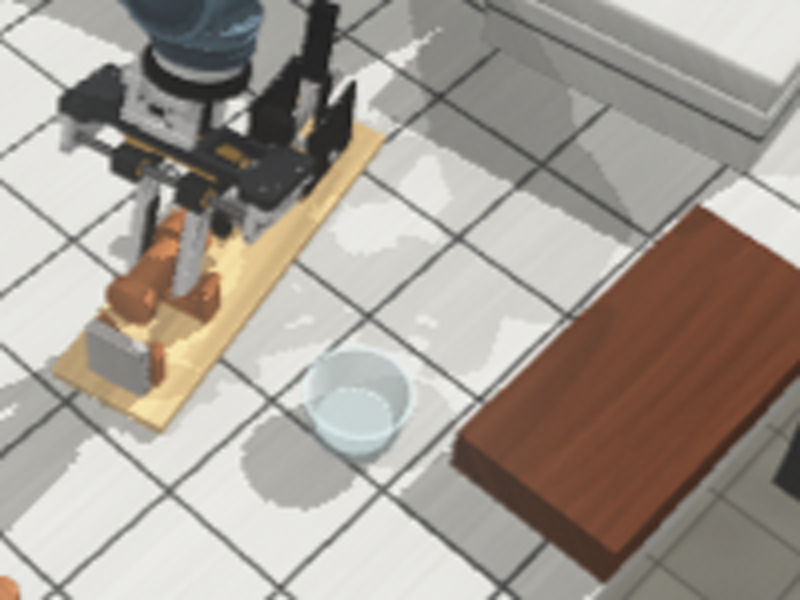

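{"method": "apply_moves", "body": {"deltas": [[-0.3,0.1,-0.6,0,0,0,0],[-0.1,0,-0.6,0,0,0,0],[0,0,-0.6,0,0,0,0],[0,0,-0.6,0,0,0,0],[0,0,-0.4,0,0,0,0],[0,0,0,0,0,0,0]]}}

```text
time: 12.85
tool_pos: [0.5762, -0.0176, 0.045]
tcp_rot: [-0.6, 0.793, 0.084, -0.062]
force: [0.3, 0.4, -0.9]
finger_gap: 0.0294
```

```bash
python3 -c "
from kin import *
c=np.array([.5765,-.0173,.06]);M=tool(101.9,105.6); yy=np.array([-.2062,.9785,0])
gp=c+yy*.0044
togo(gp+M[:,1]*.0188,M)
"
```

```text
t 12.85 q [-0.1    0.264  1.881 -0.327  0.936 -0.121] pos [ 0.5762 -0.0176  0.045 ] F [ 0.35  0.44 -0.94] gap 0.0294
x [0.978 0.207 0.002] y [ 0.058 -0.266 -0.962] z [-0.198  0.942 -0.272]
togo cm [ 0.04 -0.04 -0.32] deg [ 0.14  0.17 -0.03]
```

Creep down watching for contact force.

{"method": "apply_moves", "body": {"deltas": [[0,0,-0.2,0,0,0,0],[0,0,0,0,0,0,0]]}}

```text
time: 13.05
tool_pos: [0.577, -0.0176, 0.044]
tcp_rot: [-0.6, 0.793, 0.084, -0.061]
force: [1.8, 0.7, 0.8]
finger_gap: 0.0294
```

{"method": "apply_moves", "body": {"deltas": [[0,0,-0.1,0,0,0,0],[0,0,0,0,0,0,0]]}}

```text
time: 13.25
tool_pos: [0.5773, -0.0177, 0.0434]
tcp_rot: [-0.6, 0.793, 0.085, -0.061]
force: [2.7, 0.0, 3.9]
finger_gap: 0.0294
```

Contact felt, with V centring toward +x. Ease over and release.

{"method": "apply_moves", "body": {"deltas": [[0.1,0,0,0,0,0,0],[0,0,-0.05,0,0,0,0],[0,0,0,0,0,0,0.4],[0,0,0,0,0,0,0.55],[0,0,0,0,0,0,0.55],[0,0,0,0,0,0,0.6],[0,0,0,0,0,0,0.6]]}}

```text
time: 13.95
tool_pos: [0.5767, -0.0177, 0.0416]
tcp_rot: [-0.6, 0.793, 0.083, -0.062]
force: [-0.5, 0.3, -0.6]
finger_gap: 0.0561
```

```bash
python3 -c "
from kin import *
import cv2
st()
for c in('scene','top'):
    p,d=bot.grab_frame(c); p=p[150:300,210:410] if c=='scene' else p[100:250,170:370]
    cv2.imwrite('pics/rel_%s.png'%c,cv2.resize(p[...,::-1],None,fx=4,fy=4,interpolation=2)[:600])
    for l in ('rook','rook_mid','pad_face'):
        print(c,l,[(x['point'],x['score']) for x in bot.mark_of(c,l)[:1]])
"
```

```text
t 13.95 q [-0.1    0.271  1.879 -0.328  0.931 -0.119] pos [ 0.5767 -0.0177  0.0416] F [-0.5   0.33 -0.6 ] gap 0.0561
x [0.978 0.207 0.002] y [ 0.058 -0.266 -0.962] z [-0.198  0.942 -0.272]
scene rook [([0.5898, -0.0615, 0.0604], 0.84)]
scene rook_mid [([0.5795, -0.0175, 0.0609], 0.89)]
scene pad_face []
top rook [([0.5841, -0.055, 0.0615], 0.56)]
top rook_mid [([0.5781, -0.0166, 0.0601], 0.48)]
top pad_face []
```

View pics/rel_scene.png

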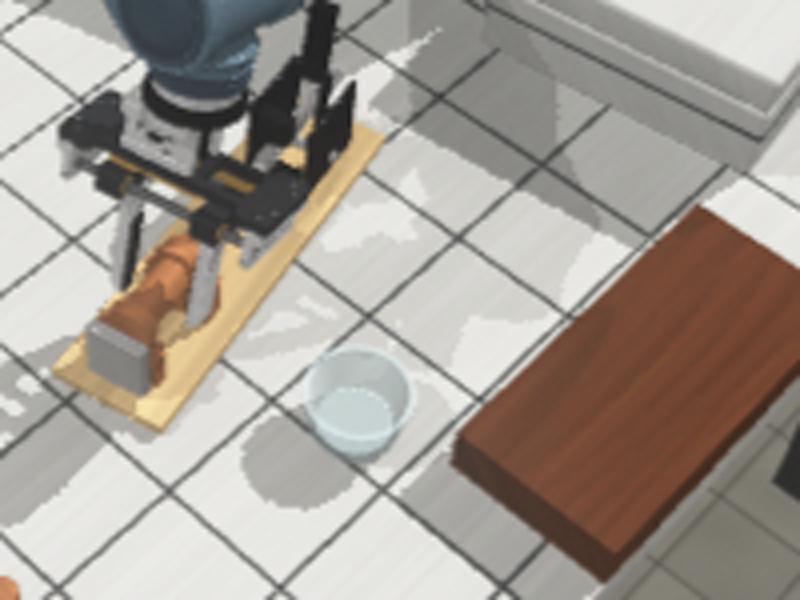

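The rook rests in both V-blocks (scene crop (150,290)), and the marks agree with the cradle to about 2 mm. Retract, then go behind the trigger with the fingers shut.

{"method": "apply_moves", "body": {"deltas": [[-0.1,0.5,1.9,0,0,0,0.6],[-0.2,0.9,3.4,0,0,0,0.6],[-0.2,0.9,3.4,0,0,0,0.6],[-0.2,0.9,3.4,0,0,0,0.6],[-0.2,0.9,3.4,0,0,0,0.5],[0,0,4,0,0,0,0.3],[0,0,4,5,1,0,0],[-0.7,3.1,0,5,1,0,0],[-0.7,3.1,0,5.2,1.2,0,0],[-0.7,3.1,0,0,0,0,0],[-0.7,3.1,0,0,0,0,0],[-0.7,3.1,0,0,0,0,0],[-0.7,3.1,0,0,0,0,0],[-0.6,3.0,0,0,0,0,0],[0,0,0,0,0,0,0]]}}

```text
time: 15.85
tool_pos: [0.5191, 0.242, 0.2769]
tcp_rot: [-0.702, 0.704, 0.076, -0.074]
force: [-0.0, -0.0, -0.2]
finger_gap: 0.0002
```

```bash
cat >> kin.py <<'E'
O=np.array([.5625,.0512,0.]);EX=np.array([.9785,.2062,0]);EY=np.array([-.2062,.9785,0])
def cl():
    o=bot.get_obs(); d=o["tool_pos"]-O; F=np.array(o["force"])
    print("clamp xyz mm",np.round([d@EX*1e3,d@EY*1e3,d[2]*1e3],1),"Fclamp",np.round([F@EX,F@EY,F[2]],2),"t",round(float(o["time"]),2))
E
python3 -c "
from kin import *
import cv2
cl()
togo(O+EY*.205+[0,0,.128],tool(101.9,90))
for c in('scene','top'):
    p,d=bot.grab_frame(c); p=p[120:270,210:410] if c=='scene' else p[100:250,150:350]
    cv2.imwrite('pics/tr0_%s.png'%c,cv2.resize(p[...,::-1],None,fx=4,fy=4,interpolation=2)[:600])
    for l in ('rook','rook_mid','pad_face','trigger_grip'):
        print(c,l,[(x['point'],x['score']) for x in bot.mark_of(c,l)[:1]])
"
```

```text
clamp xyz mm [ -3.1 195.6 276.9] Fclamp [-0.02 -0.01 -0.19] t 15.85
t 15.85 q [ 0.24   0.012  1.684 -0.004  1.444  0.029] pos [0.5191 0.242  0.2769] F [-0.02 -0.02 -0.19] gap 0.0002
x [0.978 0.21  0.002] y [ 0.003 -0.003 -1.   ] z [-0.21   0.978 -0.004]
togo cm [  0.11   0.98 -14.89] deg [ 0.18  0.18 -0.2 ]
scene rook [([0.589, -0.0599, 0.063], 0.54)]
scene rook_mid [([0.5778, -0.0161, 0.0597], 0.57)]
scene pad_face [([0.5639, 0.0588, 0.0565], 0.37)]
scene trigger_grip [([0.5273, 0.2097, 0.1424], 0.51)]
top rook [([0.5859, -0.0578, 0.0596], 0.56)]
top rook_mid [([0.5766, -0.0178, 0.0618], 0.72)]
top pad_face []
top trigger_grip [([0.5297, 0.2129, 0.1396], 0.75)]
```

View pics/tr0_scene.png

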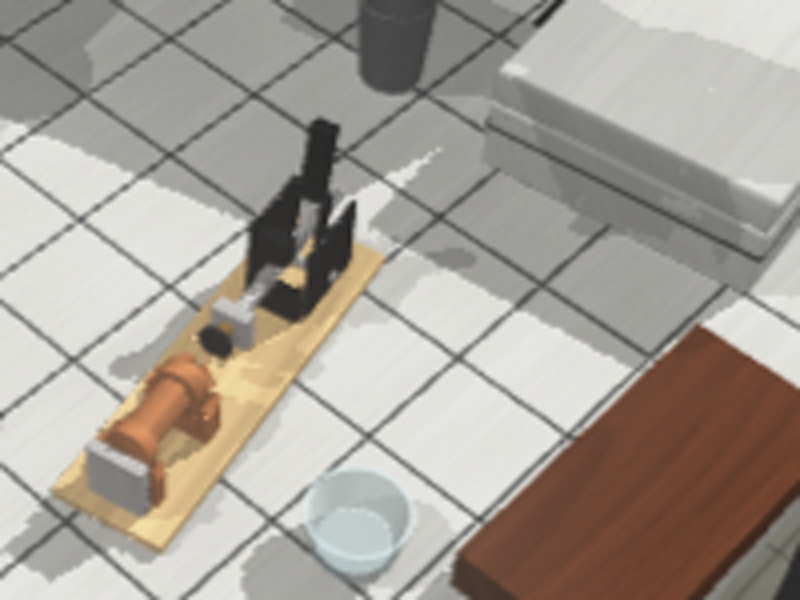

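View pics/tr0_top.png

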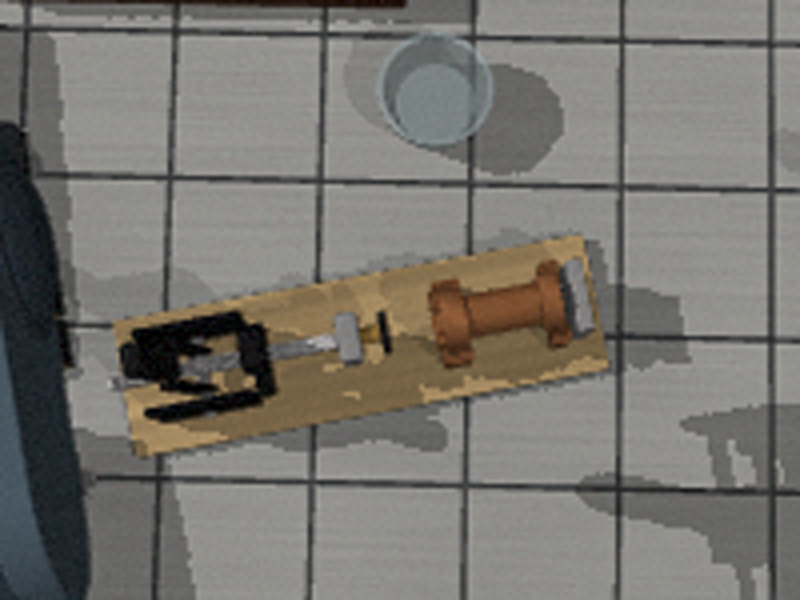

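Both views confirm: rook seated, head at top crop (450,320), pad at (385,333), lever at (150,360). Descending behind the lever.

{"method": "apply_moves", "body": {"deltas": [[0.1,1.0,-3,0.2,0.2,-0.2,0],[0,0,-4,0,0,0,0],[0,0,-4,0,0,0,0],[0,0,-2.5,0,0,0,0],[0,0,-1.3,0,0,0,0],[0,0,0,0,0,0,0]]}}

```text
time: 16.95
tool_pos: [0.5201, 0.2489, 0.1272]
tcp_rot: [-0.703, 0.704, 0.071, -0.073]
force: [-1.1, 0.1, 0.1]
finger_gap: 0.0004
```

```bash
cat >> kin.py <<'E'
import cv2
def look(tag,zs=.075):
    # rectified strip in clamp coords, plane z=zs; y from -135..215 mm at 0.5mm, x -40..40
    for c in("top","scene"):
        p,d=bot.grab_frame(c); C=bot.camera_params(c); K=np.array(C["intrinsics"]);T=np.linalg.inv(np.array(C["cam_to_world"]))
        ys=np.arange(-135,65,.25)/1e3; xs=np.arange(-35,35,.25)/1e3
        X=O+ys[None,:,None]*EY+xs[:,None,None]*EX+np.array([0,0,zs])
        U=(X@T[:3,:3].T+T[:3,3])@K.T; m=(U[...,:2]/U[...,2:]).astype(np.float32)
        s=cv2.remap(p,m[...,0],m[...,1],cv2.INTER_CUBIC)
        for y in range(-130,65,10): cv2.line(s,(int((y+135)*4),0),(int((y+135)*4),12 if y%50 else 30),(255,0,0),1)
        cv2.imwrite(f"pics/{tag}_{c}.png",s[...,::-1])
        g=cv2.cvtColor(s,cv2.COLOR_RGB2GRAY)[112:168].mean(0)
        if c=="top": np.save("prof_"+tag,g)
E
python3 -c "
from kin import *
cl(); look('s0')
"
```

```text
clamp xyz mm [ -0.7 202.2 127.2] Fclamp [-1.02  0.27  0.07] t 16.95
```

View pics/s0_top.png

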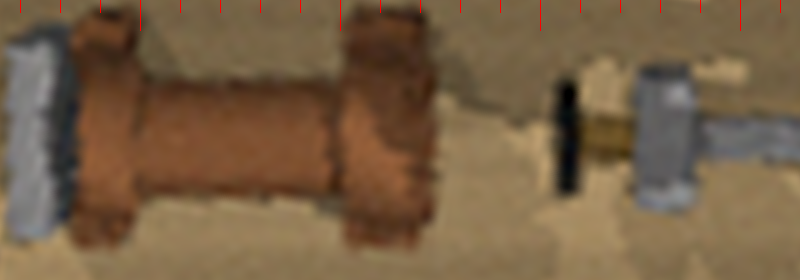

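View pics/s0_scene.png

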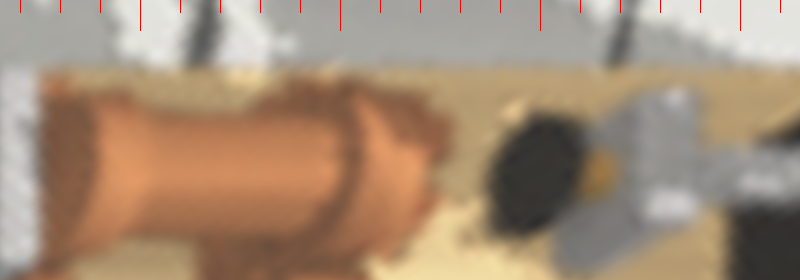

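The top strip gives a clean gauge: disc back at px 578 and jaw-block front at px 638, so about 15 mm of stem shows (pad free). The pad face is about 31 mm from the head. First stroke, in stages.

{"method": "apply_moves", "body": {"deltas": [[0.2,-1.0,0,0,0,0,0],[0.2,-1.0,0,0,0,0,0],[0.2,-1.0,0,0,0,0,0],[0.2,-1.0,0,0,0,0,0]]}}

```text
time: 17.45
tool_pos: [0.5301, 0.2089, 0.1303]
tcp_rot: [0.704, -0.703, -0.073, 0.071]
force: [0.2, 3.5, 2.2]
finger_gap: 0.0002
```

```bash
python3 -c "
from kin import *
cl()"
```

```text
clamp xyz mm [  0.9 161.  130.3] Fclamp [0.96 3.35 2.17] t 17.45
```

{"method": "apply_moves", "body": {"deltas": [[0.2,-0.8,0,0,0,0,0],[0.2,-0.8,0,0,0,0,0],[0,0,0,0,0,0,0]]}}

```text
time: 17.75
tool_pos: [0.5335, 0.1925, 0.1292]
tcp_rot: [-0.703, 0.704, 0.072, -0.071]
force: [-0.3, 3.6, 3.2]
finger_gap: 0.0004
```

```bash
python3 -c "
from kin import *
cl(); look('s1')"
```

```text
clamp xyz mm [  0.8 144.2 129.2] Fclamp [0.46 3.62 3.19] t 17.75
```

View pics/s1_top.png

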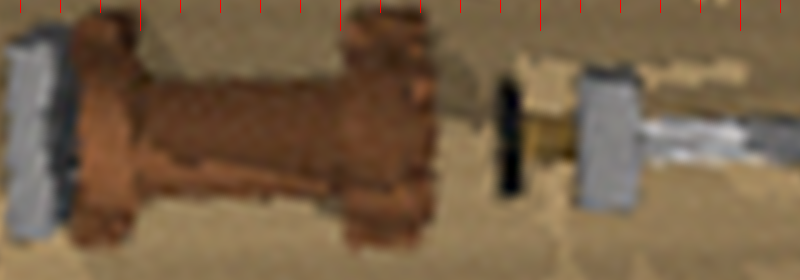

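Disc moved from px 557 to 499, about 14.5 mm. Push toward the end of the stroke.

{"method": "apply_moves", "body": {"deltas": [[0.1,-0.4,0,0,0,0,0],[0,0,0,0,0,0,0]]}}

```text
time: 18.05
tool_pos: [0.5341, 0.1894, 0.1288]
tcp_rot: [0.703, -0.703, -0.072, 0.072]
force: [0.2, 2.9, 2.4]
finger_gap: 0.0003
```

```bash
python3 -c "
from kin import *
cl()"
```

```text
clamp xyz mm [  0.7 141.1 128.8] Fclamp [0.75 2.83 2.35] t 18.05
```

{"method": "apply_moves", "body": {"deltas": [[0.05,-0.3,0,0,0,0,0],[0,0,0,0,0,0,0]]}}

```text
time: 18.25
tool_pos: [0.5346, 0.1865, 0.1287]
tcp_rot: [0.703, -0.703, -0.072, 0.072]
force: [0.6, 4.7, 0.8]
finger_gap: 0.0005
```

```bash
python3 -c "
from kin import *
cl(); look('s2')"
```

```text
clamp xyz mm [  0.6 138.1 128.7] Fclamp [1.52 4.43 0.76] t 18.25
```

View pics/s2_top.png

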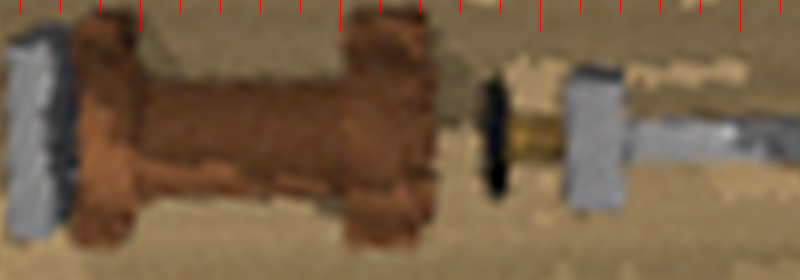

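About 18 mm done. Release and take the second stroke.

{"method": "apply_moves", "body": {"deltas": [[-0.3,1.5,0,0,0,0,0],[-0.4,1.9,0,0,0,0,0],[-0.4,1.9,0,0,0,0,0],[-0.1,0.5,0,0,0,0,0],[0,0,0,0,0,0,0],[0,0,0,0,0,0,0]]}}

```text
time: 18.95
tool_pos: [0.5225, 0.2439, 0.1287]
tcp_rot: [-0.703, 0.704, 0.072, -0.072]
force: [0.3, -0.7, -0.1]
finger_gap: 0.0007
```

```bash
python3 -c "
from kin import *
cl(); look('s3')"
```

```text
clamp xyz mm [  0.6 196.8 128.7] Fclamp [ 0.18 -0.74 -0.08] t 18.95
```

{"method": "apply_moves", "body": {"deltas": [[0.2,-1.0,0,0,0,0,0],[0.2,-1.0,0,0,0,0,0],[0.2,-1.0,0,0,0,0,0],[0.2,-1.0,0,0,0,0,0],[0.2,-0.8,0,0,0,0,0],[0.1,-0.6,0,0,0,0,0],[0,0,0,0,0,0,0]]}}

```text
time: 19.75
tool_pos: [0.5342, 0.1897, 0.1293]
tcp_rot: [-0.703, 0.704, 0.072, -0.071]
force: [0.3, 3.6, 3.9]
finger_gap: 0.0004
```

```bash
python3 -c "
from kin import *
cl(); look('s4')"
```

```text
clamp xyz mm [  0.9 141.3 129.3] Fclamp [1.09 3.49 3.91] t 19.75
```

View pics/s3_top.png

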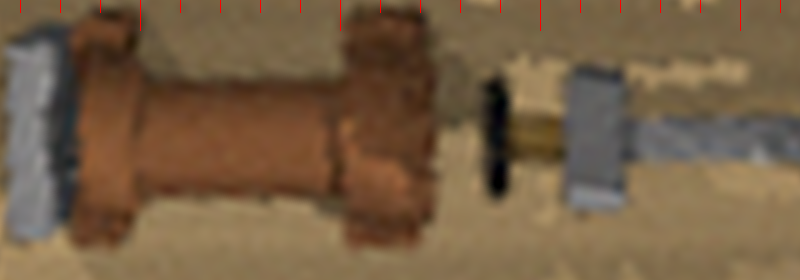

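View pics/s4_top.png

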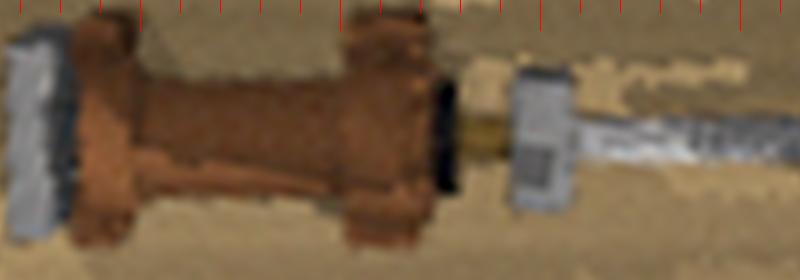

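The jaw kept its place on the return, and the pad (px 435) has just reached the head. Finish this stroke, then release and start the last one.

{"method": "apply_moves", "body": {"deltas": [[0.1,-0.3,0,0,0,0,0],[0,0,0,0,0,0,0]]}}

```text
time: 20.05
tool_pos: [0.5346, 0.1876, 0.1289]
tcp_rot: [0.704, -0.703, -0.072, 0.072]
force: [-1.0, 4.0, 3.3]
finger_gap: 0.0003
```

```bash
python3 -c "
from kin import *
cl(); look('s5')"
```

```text
clamp xyz mm [  0.8 139.3 128.9] Fclamp [-0.19  4.15  3.26] t 20.05
```

{"method": "apply_moves", "body": {"deltas": [[-0.3,1.5,0,0,0,0,0],[-0.4,1.9,0,0,0,0,0],[-0.4,1.9,0,0,0,0,0],[-0.1,0.5,0,0,0,0,0],[0,0,0,0,0,0,0],[0,0,0,0,0,0,0]]}}

```text
time: 20.75
tool_pos: [0.5225, 0.2449, 0.1285]
tcp_rot: [-0.703, 0.704, 0.072, -0.072]
force: [0.2, -0.1, -0.9]
finger_gap: 0.0005
```

{"method": "apply_moves", "body": {"deltas": [[0.2,-1.0,0,0,0,0,0],[0.2,-1.0,0,0,0,0,0],[0.2,-1.0,0,0,0,0,0],[0.1,-0.5,0,0,0,0,0],[0,0,0,0,0,0,0]]}}

```text
time: 21.25
tool_pos: [0.5303, 0.2094, 0.1293]
tcp_rot: [-0.703, 0.704, 0.072, -0.071]
force: [0.5, 1.5, 2.4]
finger_gap: 0.0003
```

```bash
python3 -c "
from kin import *
cl(); look('s6')"
```

```text
clamp xyz mm [  1.1 161.5 129.3] Fclamp [0.8  1.32 2.39] t 21.25
```

View pics/s5_top.png

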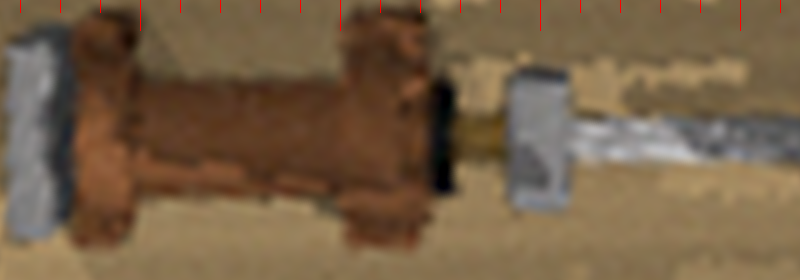

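View pics/s6_top.png

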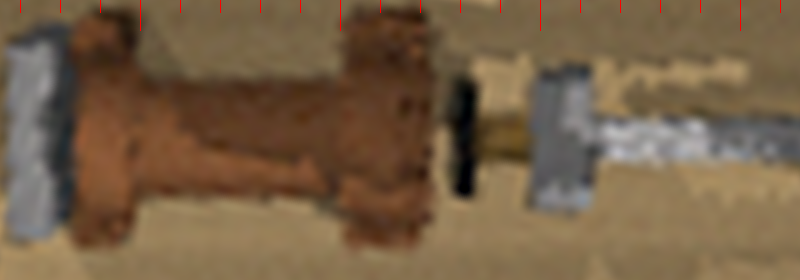

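The jaw is about 5.75 mm further back than before the release (px 430 to 453), so some travel was lost on the return. I'll continue this stroke and watch.

{"method": "apply_moves", "body": {"deltas": [[0.2,-1.0,0,0,0,0,0],[0,0,0,0,0,0,0]]}}

```text
time: 21.55
tool_pos: [0.5319, 0.2, 0.1292]
tcp_rot: [0.703, -0.703, -0.072, 0.072]
force: [-0.9, 2.5, 2.9]
finger_gap: 0.0005
```

```bash
cat >> kin.py <<'E'
def meas(tag):
    g=np.load(f"prof_{tag}.npy") if 0 else cv2.imread(f"pics/{tag}_top.png")[100:170]
    h=cv2.cvtColor(g,cv2.COLOR_BGR2GRAY).astype(float).mean(0); sat=(g.max(2).astype(float)-g.min(2)).mean(0)
    i=380+np.argmin(h[380:600]); 
    d=np.where(h[i-20:i+20]<60)[0]+i-20
    b=d[-1]+8+np.where(sat[d[-1]+8:]<25)[0][0]
    print(tag,"disc",d[0],d[-1],"block front",b,"stem mm",(b-d[-1])/4)
E
python3 -c "
from kin import *
cl(); look('s7')
for i in range(8): meas('s%d'%i)"
```

```text
clamp xyz mm [  0.7 151.9 129.2] Fclamp [-0.35  2.61  2.89] t 21.55
s0 disc 557 580 block front 635 stem mm 13.75
s1 disc 498 521 block front 577 stem mm 14.0
s2 disc 484 508 block front 564 stem mm 14.0
s3 disc 485 510 block front 564 stem mm 13.5
s4 disc 425 459 block front 511 stem mm 13.0
s5 disc 422 456 block front 507 stem mm 12.75
s6 disc 452 478 block front 531 stem mm 13.25
s7 disc 427 462 block front 515 stem mm 13.25
```

View pics/s7_top.png

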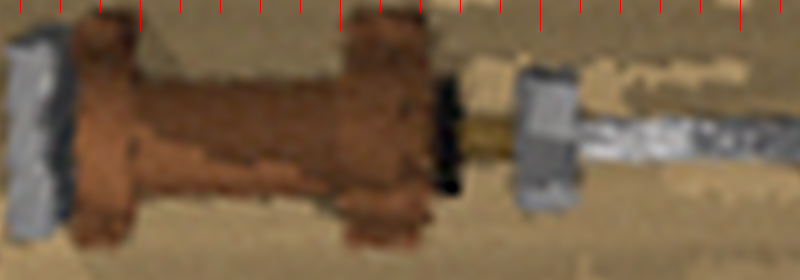

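{"method": "apply_moves", "body": {"deltas": [[0.2,-0.9,0,0,0,0,0],[0.1,-0.5,0,0,0,0,0],[0,0,0,0,0,0,0]]}}

```text
time: 21.95
tool_pos: [0.5346, 0.1864, 0.1287]
tcp_rot: [0.704, -0.703, -0.072, 0.072]
force: [-0.4, 5.5, 1.3]
finger_gap: 0.0006
```

```bash
python3 -c "
from kin import *
cl(); look('s8'); meas('s8')"
```

```text
clamp xyz mm [  0.6 138.  128.7] Fclamp [0.75 5.48 1.25] t 21.95
s8 disc 400 432 block front 484 stem mm 13.0
```

View pics/s8_top.png

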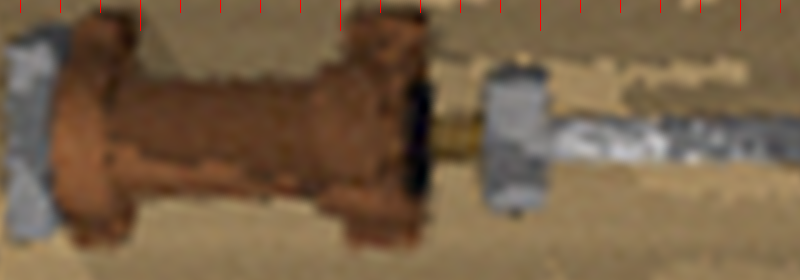

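The rook has been pushed to the stop (foot at px 50, pad face at 404, stem still about 13 mm). Now a gentle release, checking the jaw during it.

{"method": "apply_moves", "body": {"deltas": [[-0.2,1.0,0,0,0,0,0],[-0.2,1.0,0,0,0,0,0],[-0.2,1.0,0,0,0,0,0],[0,0,0,0,0,0,0]]}}

```text
time: 22.45
tool_pos: [0.5277, 0.2176, 0.1284]
tcp_rot: [-0.703, 0.704, 0.072, -0.073]
force: [-0.6, 1.0, -0.4]
finger_gap: 0.0008
```

```bash
python3 -c "
from kin import *
cl(); look('s9'); meas('s9')"
```

```text
clamp xyz mm [  0.3 170.  128.4] Fclamp [-0.41  1.14 -0.43] t 22.45
s9 disc 400 432 block front 484 stem mm 13.0
```

{"method": "apply_moves", "body": {"deltas": [[-0.2,1.0,0,0,0,0,0],[-0.2,1.0,0,0,0,0,0],[-0.2,0.8,0,0,0,0,0],[0,0,0,0,0,0,0]]}}

```text
time: 22.95
tool_pos: [0.5225, 0.2453, 0.1291]
tcp_rot: [-0.703, 0.704, 0.073, -0.072]
force: [0.0, 0.1, 0.4]
finger_gap: 0.0003
```

```bash
python3 -c "
from kin import *
cl(); look('s10'); meas('s10')"
```

```text
clamp xyz mm [  0.9 198.2 129.1] Fclamp [0.07 0.13 0.37] t 22.95
s10 disc 400 432 block front 484 stem mm 13.0
```

View pics/s10_top.png

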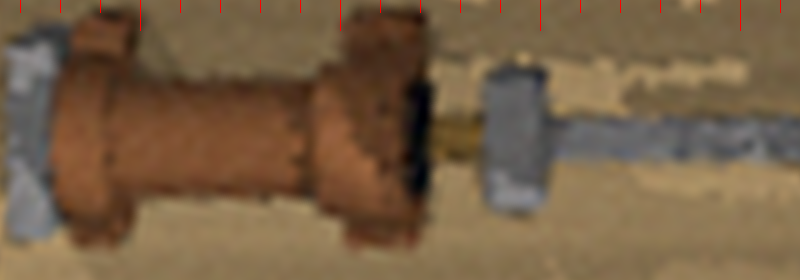

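The jaw held this time (block at px 484) and the rook touches the stop. Last stroke in small steps.

{"method": "apply_moves", "body": {"deltas": [[0.2,-1.0,0,0,0,0,0],[0.2,-1.0,0,0,0,0,0],[0.2,-1.0,0,0,0,0,0],[0.2,-0.8,0,0,0,0,0],[0,0,0,0,0,0,0]]}}

```text
time: 23.55
tool_pos: [0.5312, 0.2055, 0.1294]
tcp_rot: [0.704, -0.703, -0.072, 0.071]
force: [-0.6, 3.0, 3.1]
finger_gap: 0.0003
```

```bash
python3 -c "
from kin import *
cl(); look('s11'); meas('s11')"
```

```text
clamp xyz mm [  1.2 157.4 129.4] Fclamp [-0.    3.1   3.08] t 23.55
s11 disc 394 429 block front 468 stem mm 9.75
```

{"method": "apply_moves", "body": {"deltas": [[0.1,-0.4,0,0,0,0,0],[0,0,0,0,0,0,0]]}}

```text
time: 23.85
tool_pos: [0.5317, 0.203, 0.1293]
tcp_rot: [0.704, -0.703, -0.072, 0.072]
force: [-0.9, 6.0, 4.0]
finger_gap: 0.0009
```

```bash
python3 -c "
from kin import *
cl(); look('s12'); meas('s12')"
```

```text
clamp xyz mm [  1.2 154.9 129.3] Fclamp [0.38 6.05 4.01] t 23.85
s12 disc 394 429 block front 466 stem mm 9.25
```

View pics/s12_top.png

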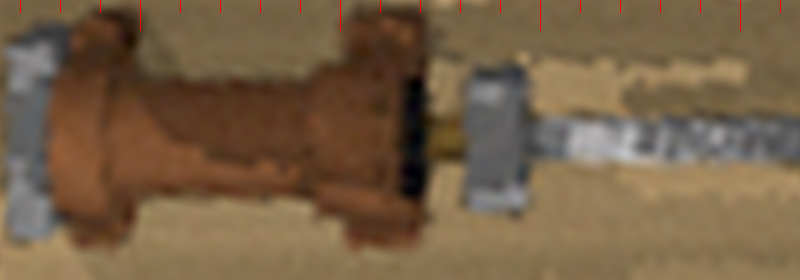

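The disc now stays put at the stop and the stem shows about 9.5 mm, so the spring is compressing. Continue carefully.

{"method": "apply_moves", "body": {"deltas": [[0.1,-0.5,0,0,0,0,0],[0,0,0,0,0,0,0],[0,0,0,0,0,0,0]]}}

```text
time: 24.25
tool_pos: [0.5326, 0.1987, 0.1294]
tcp_rot: [0.704, -0.703, -0.072, 0.072]
force: [-2.2, 7.1, 5.2]
finger_gap: 0.0004
```

```bash
python3 -c "
from kin import *
cl(); look('s13'); meas('s13')"
```

```text
clamp xyz mm [  1.1 150.5 129.4] Fclamp [-0.71  7.42  5.16] t 24.25
s13 disc 395 429 block front 458 stem mm 7.25
```

View pics/s13_top.png

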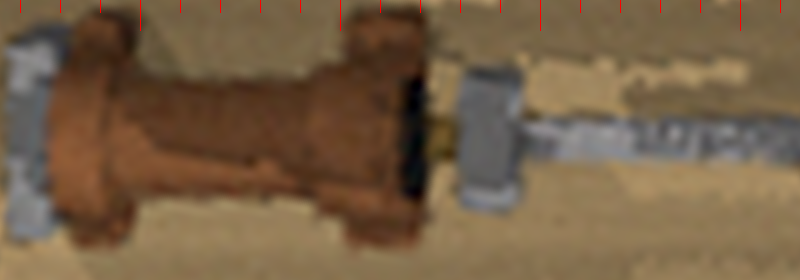

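About 6.3 mm compressed; add a touch, then verify it holds.

{"method": "apply_moves", "body": {"deltas": [[0,-0.15,0,0,0,0,0],[0,0,0,0,0,0,0],[0,0,0,0,0,0,0],[0,0,0,0,0,0,0],[0,0,0,0,0,0,0]]}}

```text
time: 24.85
tool_pos: [0.5328, 0.1976, 0.1295]
tcp_rot: [0.705, -0.702, -0.072, 0.072]
force: [-0.9, 8.0, 4.5]
finger_gap: 0.0001
```

```bash
python3 -c "
from kin import *
cl(); look('s14'); meas('s14'); 
for i in range(5): look('s15'); meas('s15')
cl()
for c in('scene','top'):
    p,d=bot.grab_frame(c); p=p[120:270,210:410] if c=='scene' else p[100:250,150:350]
    cv2.imwrite('pics/fin_%s.png'%c,cv2.resize(p[...,::-1],None,fx=4,fy=4,interpolation=2)[:600])
    for l in ('rook','pad_face','trigger_grip','pawn','ramekin','dice_cup'):
        print(c,l,[(x['point'],x['score']) for x in bot.mark_of(c,l)[:1]])
"
```

```text
clamp xyz mm [  1.1 149.4 129.5] Fclamp [0.79 7.98 4.47] t 24.85
s14 disc 395 429 block front 458 stem mm 7.25
s15 disc 395 429 block front 458 stem mm 7.25
s15 disc 394 429 block front 457 stem mm 7.0
s15 disc 394 429 block front 457 stem mm 7.0
s15 disc 395 429 block front 457 stem mm 7.0
s15 disc 395 429 block front 458 stem mm 7.25
clamp xyz mm [  1.1 149.4 129.5] Fclamp [0.9  7.77 4.34] t 25.45
scene rook [([0.5891, -0.0678, 0.061], 0.54)]
scene pad_face []
scene trigger_grip [([0.5328, 0.1803, 0.1433], 0.56)]
scene pawn [([0.684, -0.269, -0.0018], 0.48)]
scene ramekin [([0.735, 0.0256, 0.0004], 0.96)]
scene dice_cup [([0.4179, 0.4406, 0.0015], 0.71)]
top rook [([0.5855, -0.0634, 0.06], 0.62)]
top pad_face [([0.5687, 0.0173, 0.0599], 0.36)]
top trigger_grip []
top pawn [([0.6778, -0.2676, 0.0], 0.55)]
top ramekin [([0.7385, 0.0255, -0.0031], 0.83)]
top dice_cup [([0.4234, 0.4416, 0.0027], 0.78)]
```

View pics/fin_scene.png

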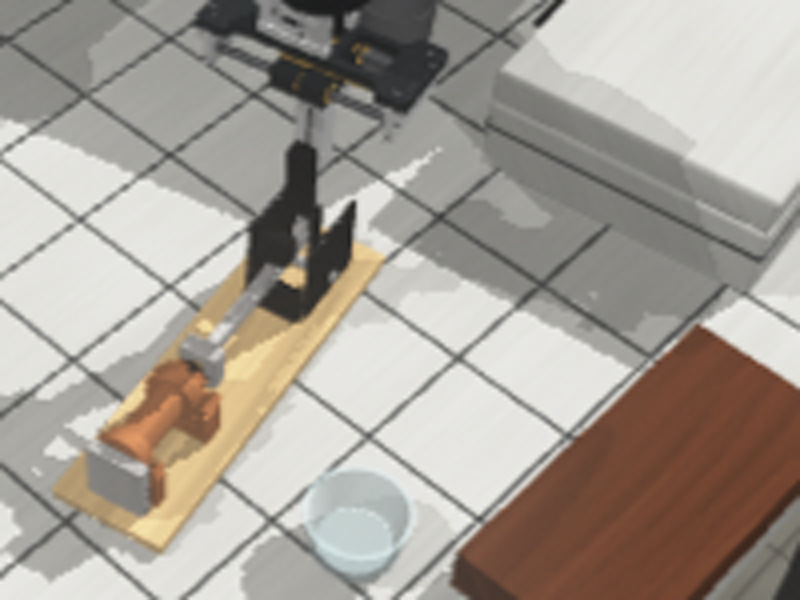

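View pics/fin_top.png

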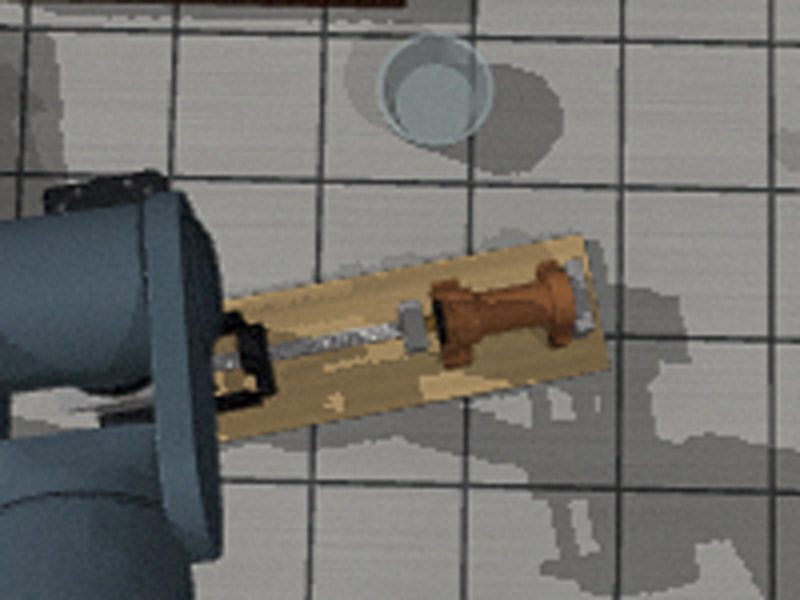

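The rook is pressed at the stop (top crop (570,300)), and the block-to-disc stem at (430,325) is about 7 mm and steady over 0.5 s. The trigger is held at about 8 N, and the bystanders are unmoved. Handing in.

```bash
python3 -c "
from bench import bot
print(bot.close_job())"
```

```text
the job is handed in; nothing more can be done
None
```

The rook is in the V-blocks, pressed against the end stop, and I handed the job in at about 26 s with the trigger still held squeezed. I picked the rook up by its waist, laid it on its side with the foot towards the stop, let go, and pumped the trigger with shut fingers. It took three strokes plus a part stroke.

Last checks before handing in:
- **Pad:** about 7.0–7.25 mm of stem showed, steady over about 0.5 s. By the same measure it was 13–14 mm when free, so the pad is pushed in about 6–7 mm, close to half-way.
- **Force:** holding the trigger took about 8 N along the clamp and 4.4 N upward.
- **Other things:** the pawn, ramekin and dice cup were within about 4 mm of where they started, which is the networks' own error.

Two things disagreed or failed:
- **Jaw slip:** on the second return stroke the jaw slipped back by at least 6 mm. I don't know why; it held its place on the first and third returns.
- **Missed detections:** in the last pictures the networks did not find the pad face in the scene view or the trigger in the top view. The pad figure therefore comes from the rectified top picture, which is good to roughly 1 mm.

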